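# Clamp a shield panel and hold a square in its corner

### The arm

A 6-joint arm with a two-finger parallel gripper is mounted at the origin on the work surface. World frame = base frame: x ahead of the robot, y to its left, z up, the work surface at z = 0. Lengths are in m, angles in rad, forces in N, time in s.
With the tool pointing down it reaches from about 0.35 to 0.775 m from the base axis. Payload 7.3 kg.
Tool frame: the origin (TCP) lies at the centre of the arm's flange, where the gripper is bolted on; the fingertips stand 178 mm ahead of it and the grasp point (between the pads) lies 159 mm ahead of it; z points along the fingers, y is the line along which they close (so a half turn about z gives the same grasp; the last joint's range is limited). The gripper opens to 92 mm and grips with 3 to 60 N. Pads are 19 mm wide; open, the fingers measure 130 mm over their backs; the gripper's body (75 mm by 190 mm) begins 47 mm behind the grasp point.
Start: joints at [1.198, 0.342, 1.524, -0, 1.275, -0.146], TCP at [0.118, 0.512, 0.405] pointing down, gripper open.
Joint ranges: [-2.53, 2.53], [-0.77, 2.02], [0.04, 2.7], [-1, 4.14], [0.28, 2.66], [-3.11, 3.11]. Speed limits (rad/s): [2.57, 2.57, 3.14, 3.14, 3.14, 3.14].

### API

Orientations are given as [roll, pitch, yaw] about the fixed x, y, z axes, in that order (R = Rz(yaw) Ry(pitch) Rx(roll)).
In Python, from cell import robot, optics, readout gives the robot as it stands (robot), with the cameras (optics) and the readings (readout).
- The arm moves only by the shell command python3 drive.py 'ROWS' [OPENING] [FORCE]. ROWS is one flat JSON list of numbers that holds 1 to 8 rows one after another, with no inner brackets; each row has 6 numbers: dx, dy, dz in m, then a rotation vector rx, ry, rz in rad; each row shifts and turns the commanded pose from where the row before left it, along the tool's axes as they then stand; what a row does not reach is not made up. A row lasts 1/12 s, in which the tool goes at most 0.0417 m and 0.125 rad, less where a joint would pass 70% of its speed; a pose out of reach is approached as far as the arm can. OPENING is the finger opening in m, set as the command begins (- or left out keeps the last). The fingers move at their own pace and stop on an object; FORCE is the grip in N (left out, the last holds). Time passes only in rows, so rows that do not move let the fingers close. It prints the time, the measured TCP pose, the force, the opening and the grip force at its end. Input that does not fit is refused with a message, and nothing moves.
- readout.observe(): the state, without advancing time (a new reading comes with each control period).
- optics.read_camera(name): name is "scene" or "top" or "wrist"; returns a dict with "image" (480x640x3 uint8, red, green, blue), "fx", "fy", "cx", "cy" (pixels), "k1" (the pictures are not rectified: a ray, as slopes to the right and down, at radius r is drawn at 1 + k1 r^2 times it, then the intrinsics apply), "pose" (4x4, takes a point from camera to world coordinates). Camera axes: x right, y down, z forward; pixel columns grow to the right and rows downward; lengths in m; the calibration is good to about 2 mm. A picture is of the moment at which its call begins. There is no depth.
- robot.hand_in(): hands the job in; it is judged then, once.
The state is a dict: "time": time; "qpos": joint angles; "qvel": joint speeds; "joint_efforts": joint torques, N m; "tool_pos": TCP position; "tool_rot": TCP orientation; "contact_force": force on the tool from outside, world axes, zero at the start; "torque": the same for the moment, N m; "opening": finger opening in m; "grip_force": force on a finger pad.
Only numpy, scipy, OpenCV 4.12 (cv2) and the standard library are available. Lean on these libraries where they do the work, as an engineer would, in place of code of your own. Each camera call takes 0.05 s, during which the arm holds its last target. There are 200 camera calls.

### The job

Turn the red-knobbed crank clockwise (seen from above) until the vise's sliding jaw clamps the loose white shield panel tight against the ledge block. Then pick up the orange square by its upright leg and press it into the corner between the ledge top and the clamped panel, so that its foot lies flat on the ledge and the outer face of its upright leg lies flat against the panel. Finish while still gripping it and pressing it firmly both down and against the panel; leave the jar, weight and dish alone.

Things in the scene. Friction and masses are not known exactly. Their poses are not given: they have to be found in the camera images.
- vise: Bench vise, fixed; base plate 285 x 90 mm, top at z 10. Origin at bench height under the middle of the fixed jaw's face; +x runs along the clamping axis from the grey ledge block to the blue head with the crank, z up. Ledge block (fixed jaw): x -115 to 0, y -40 to 40, flat top at z 45; its face at x 0 takes the panel. Blue head: x 105 to 155, top at z 45.
- corner (a point): Point on the vise where the ledge's top edge meets the clamped panel: vise x 0, y 0, z 45 mm; axes as the vise's. The corner runs 40 mm to either side in y; the square may sit anywhere within 20 mm of the middle. Good pushes at the end: about 8 N against the panel and 14 N down (friction on the panel carries part of the downward push, the ledge should feel some).
- vise_jaw: Sliding grey jaw, 28 x 80 x 33 mm, top 43 mm above the bench. Origin at the bottom of its clamping face, axes as the vise's. The face starts 40 to 50 mm from the ledge's face and advances towards it 10 mm per radian of crank; with the 10 mm panel clamped it stands 10 mm from it.
- vise_crank (a joint): Crank angle, rad: 0 open, growing clockwise from above; starts at 0 to 1.0. Jaw pins panel on ledge at 4.0 and goes hardly further: push on until the knob resists with about 15 N. Stop 4.8. It stays where left; turning takes about 6 N at the knob. At angle a the knob lies 40 mm x (-cos a, sin a) from the axis in the vise's x, y.
- crank_axis (a point): Point on the vertical crank axis, vise x 130, y 0, z 83 mm. Clockwise from above closes.
- knob_top (a point): Top centre of the red upright knob at the crank's end: 18 mm diameter, 40 mm tall, top 97 mm above the bench, 40 mm from the crank axis. It spins freely on its pin, so the gripper need not turn while cranking.
- panel: Loose white panel, 10 mm thick (its x), 90 mm wide (y), 85 mm tall (z), 90 g, standing on the vise's base plate (foot 10 mm above the bench) in the gap between ledge and jaw. Origin at the centre of its underside. Its top stands 95 mm above the bench, 50 mm above the ledge.
- square: Orange L-square, 0.15 to 0.28 kg, standing on the bench. Origin at the outer heel: upright leg's outer face (x 0, facing +x) meets the underside (z 0), mid width. Foot: x -100 to 0, 30 mm wide (y), 14 thick. Leg: x -26 to 0, 20 wide, to z 100. Grip the leg across y about 70 mm up, clear of the panel's top. Seated: origin on the corner, axes as the vise's.
- jar: Bystander: amber jar with white lid, 60 mm diameter, 75 mm tall; origin under its centre.
- weight: Bystander: brass calibration weight, 38 mm diameter, 60 mm tall; origin under its centre.
- dish: Bystander: white dish, 70 mm diameter, 25 mm tall; origin under its centre.

How it is judged:
On the way:
1. the jaw clamps the panel upright against the ledge, before the square comes to the panel (contact force between vise_jaw and panel above 4 N and x of vise_jaw in the frame of vise below 0.0115 m and angle between panel's own z axis and vertical below 0.04 rad and contact force between square and panel below 0.1 N), for 0.2 s.
At the end, for the whole second after the job is handed in: The jaw still clamps the upright panel (over 2 N); the fingers grip the square, which presses the ledge and the panel with over 2 N each, heel within 3 mm of the corner and 28 mm of its middle, aligned within 2 degrees, at rest (contact force between each of vise_jaw, square and panel above 2 N and x of vise_jaw in the frame of vise below 0.012 m and x of panel in the frame of vise below 0.0075 m and angle between panel's own z axis and vertical below 0.04 rad and contact force between the fingers and square above 2 N and contact force between square and vise above 2 N and x of square in the frame of corner between -0.003 and 0.004 m and z of square in the frame of corner between -0.003 and 0.002 m and y of square in the frame of corner between -0.028 and 0.028 m and angle between the z axis of square and the z axis of panel, either way round below 0.035 rad and angle between the x axis of square and the x axis of panel, either way round below 0.035 rad and angle between square's own z axis and vertical below 0.035 rad and x of square in the frame of panel below 0 m and linear speed of square below 0.01 m/s); the arm keeps its last pose, push and grip.
It fails at once if a bystander is displaced by more than 30 mm (distance of any of jar, weight, dish from where it was at the start of the episode above 0.03 m).
It also fails if it takes over 67 s, if anything falls off the work surface, if the arm or the gripper's body presses on something with over 40 N, if the wrist force passes 120 N, or if a joint passes its speed limit or range.

## Working session

There is one attempt and no reset: what is moved stays moved. The work goes in short steps, Python scripts to look and compute and a shell command to move; the robot and the scene stay as the last step left them, time stands still between calls to the robot, and variables do not carry over. Pictures are saved under pics/ and viewed, at most 10 in all, crops included, and the job is handed in when it is done.

```bash
ls; mkdir -p pics; python3 - <<'E'
from cell import robot, optics, readout
import cv2,numpy as np,pickle
d={}
for n in("top","scene"):
    c=optics.read_camera(n);d[n]=c
    cv2.imwrite(f"pics/{n}0.png",c["image"][:,:,::-1])
    print(n,c["fx"],c["fy"],c["cx"],c["cy"],c["k1"],np.round(c["pose"],3).tolist())
pickle.dump(d,open("c0.pkl","wb"))
print(readout.observe())
E
```

```text
cell.py
drive.py
pics
top 584.3815488955688 584.3815488955688 319.3544586654638 243.93420856201712 -0.11850241157358667 [[0.081, -0.974, 0.21, 0.397], [-0.997, -0.08, 0.013, -0.058], [0.005, -0.21, -0.978, 1.041], [0.0, 0.0, 0.0, 1.0]]
scene 436.2998373601363 436.2998373601363 323.99638434536257 245.9839520252991 0.0034348412312714587 [[-0.574, 0.566, -0.592, 0.99], [0.819, 0.389, -0.422, 0.239], [-0.008, -0.727, -0.687, 0.534], [0.0, 0.0, 0.0, 1.0]]
{'time': 0.1, 'qpos': array([ 1.19799979e+00,  3.42637414e-01,  1.52490996e+00, -3.53468904e-06,
        1.27537928e+00, -1.46002867e-01]), 'qvel': array([ 0.00078142, -0.00119628, -0.00167268, -0.00032064,  0.00098707,
       -0.00193623]), 'joint_efforts': array([ 3.22391352e-03, -4.31998301e+01, -2.44699806e+01,  7.21334433e-02,
        5.25686529e-02, -4.24753250e-05]), 'tool_pos': array([0.11798587, 0.51145067, 0.40412643]), 'tool_rot': array([-3.14027235e+00, -1.90732688e-04,  2.91479989e+00]), 'contact_force': array([-0.16368558,  0.10567625,  0.17390586]), 'torque': array([0.03115962, 0.05783063, 0.03744815]), 'grip_force': 0.0, 'opening': 0.0917162220721101}
```

View pics/top0.png

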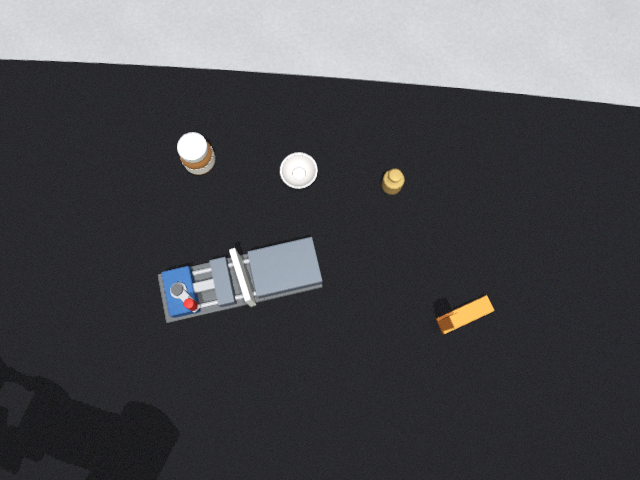

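View pics/scene0.png

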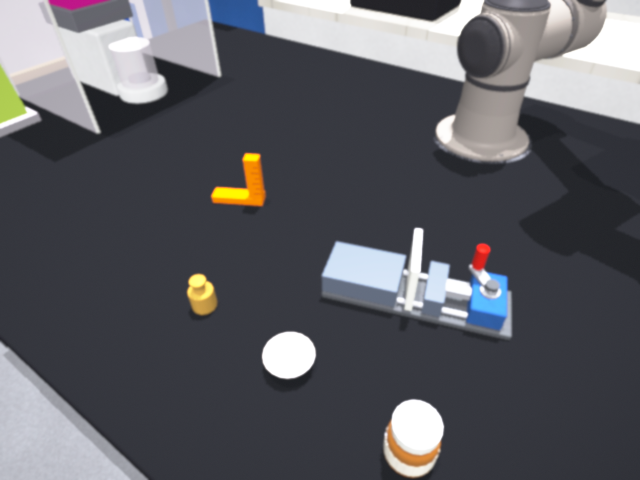

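The top view shows the ledge at about (285,268), the blue head at (180,292), the red knob at (190,304) and the tilted white panel at (242,277). The square's leg is at (446,323) with its foot extending to (489,305). The bystanders are well away at the top. In the scene view, the knob stands at (482,258).

```bash
cat > h.py <<'E'
import cv2,numpy as np
def cast(c,px,z):
    "pixels -> world points on plane z"
    K=np.array([[c["fx"],0,c["cx"]],[0,c["fy"],c["cy"]],[0,0,1.]])
    u=cv2.undistortPoints(np.float64(px).reshape(-1,1,2),K,np.float64([c["k1"],0,0,0]),None,None).reshape(-1,2)
    # model: drawn = ray*(1+k1 r^2), same as OpenCV's
    P=np.array(c["pose"]);d=np.c_[u,np.ones(len(u))]@P[:3,:3].T;o=P[:3,3]
    return (o+d*((z-o[2])/d[:,2])[:,None])
def proj(c,X):
    P=np.linalg.inv(np.array(c["pose"]));K=np.array([[c["fx"],0,c["cx"]],[0,c["fy"],c["cy"]],[0,0,1.]])
    return cv2.projectPoints(np.float64(X).reshape(-1,1,3),cv2.Rodrigues(P[:3,:3])[0],P[:3,3],K,np.float64([c["k1"],0,0,0]))[0].reshape(-1,2)
def mask(c,lo,hi,roi=None):
    h=cv2.cvtColor(c["image"],cv2.COLOR_RGB2HSV);m=cv2.inRange(h,np.array(lo),np.array(hi))
    if roi:
        x0,y0,x1,y1=roi;k=np.zeros_like(m);k[y0:y1,x0:x1]=255;m&=k
    return m
def big(m):
    return max(cv2.findContours(m,cv2.RETR_EXTERNAL,cv2.CHAIN_APPROX_NONE)[0],key=cv2.contourArea).reshape(-1,2)
E
python3 - <<'E'
import pickle,cv2,numpy as np
from h import *
c=pickle.load(open("c0.pkl","rb"))["top"];I=c["image"]
H=cv2.cvtColor(I,cv2.COLOR_RGB2HSV)
for p in [(285,268),(222,282),(242,277),(180,305),(262,303),(467,314),(446,325),(190,303),(205,312)]: print(p,H[p[1],p[0]],end=' ')
a=cv2.resize(I[230:330,150:330],(720,400),interpolation=cv2.INTER_CUBIC)
b=cv2.resize(I[280:345,425:505],(480,390)[:2],interpolation=cv2.INTER_CUBIC)
o=np.zeros((600,720,3),np.uint8);o[:400]=a;b=cv2.resize(b,(246,200));o[400:,:246]=b
cv2.imwrite("pics/crop0.png",o[:,:,::-1])
E
```

```text
(285, 268) [105  31 181] (222, 282) [107  35 181] (242, 277) [  0   0 255] (180, 305) [106 149 203] (262, 303) [113  22  47] (467, 314) [ 19 153 255] (446, 325) [ 13 190 142] (190, 303) [  1 167 254] (205, 312) [101  14 146]
```

View pics/crop0.png

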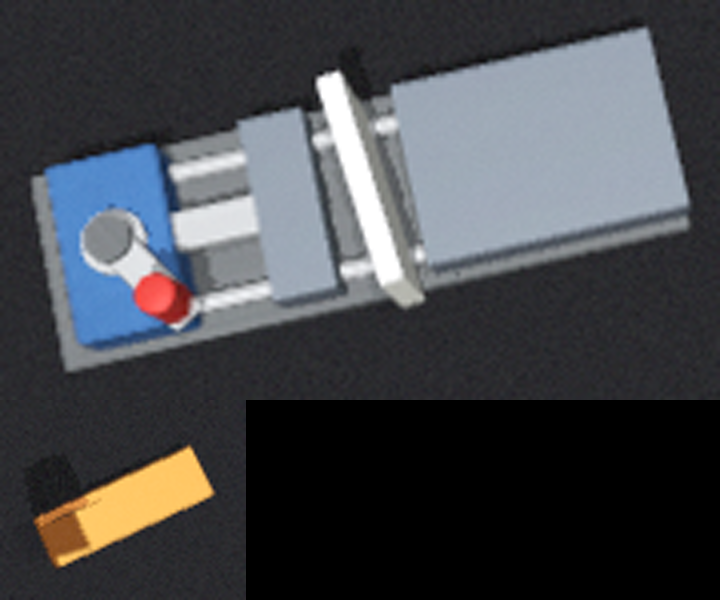

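The crop shows the ledge top's corners at crop (392,85), (648,28), (688,207) and (430,268). It also shows the hub at (108,237), the knob top at (158,293), and the dark face of the square's heel at the lower left.

```bash
python3 - <<'E'
import pickle,cv2,numpy as np
from h import *
d=pickle.load(open("c0.pkl","rb"));c=d["top"];s=d["scene"]
A=np.array([150,230]);f=lambda p,z:cast(c,A+np.array(p)/4-.375,z)
g=lambda p,z:cast(c,np.array([425,280])+np.array(p)/3.075-.33,z)
L=f([(392,85),(648,28),(688,207),(430,268)],.045);print("ledge",L.round(4).tolist(),[np.linalg.norm(L[i]-L[i-1]).round(4) for i in range(4)])
m=mask(c,(95,15,120),(115,60,255),(245,230,330,310));q=cast(c,big(m),.045)[:,:2].astype(np.float32);print("rect",cv2.minAreaRect(q*1000))
B=f([(46,170),(158,145),(200,325),(88,347)],.045);print("blue",B.round(4).tolist())
print("hub",f([(108,237)],.06),"knob",f([(156,292)],.097))
Q=g([(35,520-400),(60,567-400)],0);F=g([(190,47),(213,93)],.014);print("sq heel",Q.round(4).tolist(),"foot",F.round(4).tolist(),np.linalg.norm(Q.mean(0)-F.mean(0)))
# knob from scene: red mask top
m=mask(s,(0,150,120),(4,255,255),(460,235,500,280))|mask(s,(174,150,120),(180,255,255),(460,235,500,280))
k=big(m);print(k.min(0),k.max(0)); t=k[:,1].min();print("knob scene",cast(s,[[ (k[:,0].min()+k[:,0].max())/2,t+4]],.097))
# orange in scene
m=mask(s,(8,150,100),(22,255,255),(200,145,275,215));k=big(m);print(cv2.approxPolyDP(k,3,True).reshape(-1,2).tolist())
E
```

```text
ledge [[0.5886, 0.0787, 0.045], [0.6231, -0.0303, 0.045], [0.5458, -0.054, 0.045], [0.5104, 0.054, 0.045]] [np.float64(0.082), np.float64(0.1143), np.float64(0.0808), np.float64(0.1137)]
rect ((565.9967041015625, 15.685279846191406), (81.45289611816406, 121.74034118652344), 17.82518196105957)
blue [[0.5386, 0.2254, 0.045], [0.5537, 0.1776, 0.045], [0.4776, 0.1499, 0.045], [0.464, 0.197, 0.045]]
hub [[0.51011547 0.19055179 0.06      ]] knob [[0.48516543 0.1586168  0.097     ]]
sq heel [[0.5017, -0.2631, 0.0], [0.4757, -0.2789, 0.0]] foot [[0.5494, -0.3493, 0.014], [0.5236, -0.3636, 0.014]] 0.09894829292925518
[472 243] [490 269]
knob scene [[0.486176   0.15884931 0.097     ]]
[[259, 154], [245, 153], [242, 158], [246, 187], [215, 187], [211, 194], [214, 203], [262, 205], [265, 192]]
```

```bash
cat > go.py <<'E'
import sys,numpy as np
from scipy.spatial.transform import Rotation as R
from cell import robot, optics, readout
# grasp-point target x y z yaw -> shift in present tool axes, and rotation about tool z
def need(x,y,z,yaw):
    s=readout.observe();r=R.from_euler("xyz",s["tool_rot"]);d=np.array([x,y,z+.159])-s["tool_pos"]
    T=R.from_euler("xyz",[np.pi,0,yaw])
    return r.inv().apply(d).round(4),(r.inv()*T).as_rotvec().round(4)
if __name__=="__main__": print(*need(*map(float,sys.argv[1:5])))
E
python3 drive.py '[-0.0312, -0.0186, 0, 0, 0, 0, -0.0312, -0.0186, 0, 0, 0, 0, -0.0312, -0.0186, 0, 0, 0, 0, -0.0312, -0.0186, 0, 0, 0, 0, -0.0312, -0.0186, 0, 0, 0, 0, -0.0312, -0.0186, 0, 0, 0, 0, -0.0312, -0.0186, 0, 0, 0, 0]' 0.06 10
python3 drive.py '[-0.0312, -0.0186, 0, 0, 0, 0, -0.0312, -0.0186, 0, 0, 0, 0, -0.0312, -0.0186, 0, 0, 0, 0, -0.0312, -0.0186, 0, 0, 0, 0, -0.0312, -0.0186, 0, 0, 0, 0, -0.0312, -0.0186, 0, 0, 0, 0, -0.0312, -0.0186, 0, 0, 0, 0]'
python3 drive.py '[0, 0, 0, 0, 0, 0.12, 0, 0, 0, 0, 0, 0.12, 0, 0, 0, 0, 0, 0.12, 0, 0, 0, 0, 0, 0.12, 0, 0, 0, 0, 0, 0.12, 0, 0, 0, 0, 0, 0.12, 0, 0, 0, 0, 0, 0.12, 0, 0, 0, 0, 0, 0.12]'
python3 drive.py '[0, 0, 0, 0, 0, 0.07, 0, 0, 0, 0, 0, 0, 0, 0, 0, 0, 0, 0]'
python3 go.py 0.4855 0.1587 0.088 1.883
python3 - <<'E'
from cell import robot, optics, readout
import cv2,numpy as np,pickle
from h import *
c=optics.read_camera("wrist");pickle.dump(c,open("w1.pkl","wb"));cv2.imwrite("pics/w1.png",c["image"][:,:,::-1])
print(np.round(c["pose"],3).tolist())
E
```

```text
time: 0.68
tool_pos: [0.3024, 0.3341, 0.4046]
tool_rot: [-3.141, -0.0, 2.915]
contact_force: [0.6, 1.1, 0.1]
opening: 0.0602
grip_force: 0.0
time: 1.27
tool_pos: [0.4861, 0.158, 0.4044]
tool_rot: [-3.142, -0.001, 2.915]
contact_force: [0.0, 0.9, 0.5]
opening: 0.0602
grip_force: 0.0
time: 1.93
tool_pos: [0.485, 0.1596, 0.4043]
tool_rot: [-3.141, -0.0, 1.949]
contact_force: [0.5, 0.6, 0.5]
opening: 0.06
grip_force: 0.0
time: 2.18
tool_pos: [0.485, 0.1596, 0.4044]
tool_rot: [-3.141, -0.0, 1.887]
contact_force: [-0.4, 0.1, -0.8]
opening: 0.0599
grip_force: 0.0
[-0.001   0.0003  0.1574] [-0.0007 -0.0002  0.0042]
[[0.95, 0.301, 0.077, 0.466], [0.311, -0.921, -0.235, 0.222], [0.0, 0.248, -0.969, 0.385], [0.0, 0.0, 0.0, 1.0]]
```

View pics/w1.png

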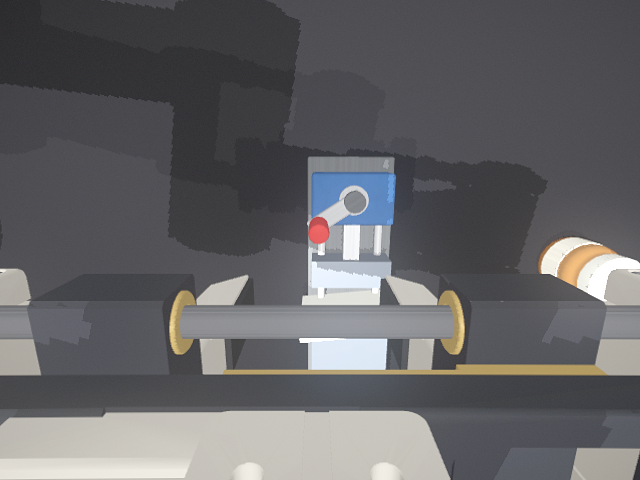

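The wrist view shows the vise aligned with the image, the knob at about (318,230) between the fingers, and the hub at (355,201).

```bash
python3 - <<'E'
import pickle
from h import *
w=pickle.load(open("w1.pkl","rb"));k=big(mask(w,(0,120,80),(4,255,255),(300,210,340,250))|mask(w,(170,120,80),(180,255,255),(300,210,340,250)))
print(k.min(0),k.max(0));print(cast(w,[k.mean(0)],.085),proj(w,[[.4855,.1587,.097],[.4855,.1587,.057]]))
E
python3 drive.py '[-0.001, 0, 0.03, 0, 0, 0.004, 0, 0, 0.03, 0, 0, 0, 0, 0, 0.03, 0, 0, 0, 0, 0, 0.03, 0, 0, 0, 0, 0, 0.0374, 0, 0, 0, 0, 0, 0, 0, 0, 0]'
python3 drive.py '[0, 0, 0, 0, 0, 0, 0, 0, 0, 0, 0, 0, 0, 0, 0, 0, 0, 0, 0, 0, 0, 0, 0, 0]' 0.0 40
python3 go.py 0.4855 0.1587 0.088 1.883
```

```text
[308 217] [328 243]
[[0.48702766 0.16201048 0.085     ]] [[315.21499024 236.08352881]
 [315.3479701  226.49173326]]
time: 2.73
tool_pos: [0.4832, 0.1582, 0.2415]
tool_rot: [-3.13, -0.002, 1.883]
contact_force: [-1.9, -0.2, -1.0]
opening: 0.06
grip_force: 0.0
time: 3.07
tool_pos: [0.4861, 0.1588, 0.2495]
tool_rot: [3.137, 0.001, 1.881]
contact_force: [-1.4, 0.5, 0.3]
opening: 0.0375
grip_force: 0.0
[ 0.     -0.0006  0.0025] [ 0.0041  0.0005 -0.0018]
```

```bash
python3 drive.py '[0, 0, 0.002, 0, 0, 0, 0, 0, 0, 0, 0, 0, 0, 0, 0, 0, 0, 0, 0, 0, 0, 0, 0, 0]' 0.0 40
python3 drive.py '[0.0043, -0.0026, 0, 0, 0, 0, 0.0046, -0.0020, 0, 0, 0, 0, 0.0048, -0.0014, 0, 0, 0, 0, 0.0049, -0.0008, 0, 0, 0, 0]'
cat > crank.py <<'E'
import numpy as np
from cell import robot, optics, readout
s=readout.observe();p=s["tool_pos"][:2]-[.5096,.1902];u=np.array([-.307,.952]);v=np.array([-.952,-.307])
f=s["contact_force"];print("r",np.hypot(*p).round(4),"a",np.arctan2(p@v,-(p@u)).round(3),"F vise",(f[:2]@u).round(1),(f[:2]@v).round(1),s["grip_force"],s["opening"])
E
python3 crank.py
```

```text
time: 3.4
tool_pos: [0.486, 0.1588, 0.2459]
tool_rot: [3.139, 0.0, 1.881]
contact_force: [3.3, 1.4, 1.0]
opening: 0.0171
grip_force: 40.0
time: 3.73
tool_pos: [0.4743, 0.1738, 0.2459]
tool_rot: [3.138, 0.002, 1.881]
contact_force: [6.5, -5.5, -0.6]
opening: 0.0173
grip_force: 40.0
r 0.0389 a 1.448 F vise -7.2 -4.5 39.99389469623566 0.017326830028819577
```

```bash
python3 drive.py '[0.005, -0.0002, 0, 0, 0, 0, 0.005, 0.0004, 0, 0, 0, 0, 0.0049, 0.0010, 0, 0, 0, 0, 0.0047, 0.0017, 0, 0, 0, 0, 0.0045, 0.0022, 0, 0, 0, 0, 0.0042, 0.0027, 0, 0, 0, 0, 0.0038, 0.0032, 0, 0, 0, 0, 0.0034, 0.0037, 0, 0, 0, 0]'
python3 crank.py
```

```text
time: 4.4
tool_pos: [0.4768, 0.2116, 0.2458]
tool_rot: [-3.141, 0.003, 1.882]
contact_force: [1.9, -9.2, 4.1]
opening: 0.0172
grip_force: 40.0
r 0.0391 a 2.462 F vise -9.3 1.0 39.99696671962738 0.017210112133265208
```

```bash
python3 drive.py '[0.0029, 0.0041, 0, 0, 0, 0, 0.0023, 0.0044, 0, 0, 0, 0, 0.0018, 0.0047, 0, 0, 0, 0, 0.0011, 0.0049, 0, 0, 0, 0, 0.0006, 0.005, 0, 0, 0, 0, -0.0001, 0.005, 0, 0, 0, 0, -0.0007, 0.005, 0, 0, 0, 0, -0.0013, 0.0048, 0, 0, 0, 0]'
python3 crank.py
```

```text
time: 5.07
tool_pos: [0.5093, 0.2304, 0.2457]
tool_rot: [-3.137, -0.001, 1.881]
contact_force: [-8.1, -1.1, 9.5]
opening: 0.0173
grip_force: 40.0
r 0.0402 a -2.838 F vise 1.5 8.0 40.00080049037933 0.017282490982791502
```

```bash
python3 drive.py '[-0.0019, 0.0046, 0, 0, 0, 0, -0.0025, 0.0043, 0, 0, 0, 0, -0.003, 0.004, 0, 0, 0, 0, -0.0035, 0.0036, 0, 0, 0, 0]'
python3 crank.py
python3 drive.py '[-0.0015, 0.0013, 0, 0, 0, 0, -0.0015, 0.0013, 0, 0, 0, 0, 0, 0, 0, 0, 0, 0]'
python3 crank.py
```

```text
time: 5.4
tool_pos: [0.5285, 0.2263, 0.2459]
tool_rot: [-3.14, -0.003, 1.881]
contact_force: [-5.3, 5.8, 6.7]
opening: 0.0169
grip_force: 40.0
r 0.0407 a -2.346 F vise 7.1 3.2 39.99968647956848 0.016857220421819932
time: 5.65
tool_pos: [0.5324, 0.224, 0.2459]
tool_rot: [-3.141, -0.002, 1.881]
contact_force: [-3.0, 5.8, 5.4]
opening: 0.0172
grip_force: 40.0
r 0.0408 a -2.236 F vise 6.4 1.0 39.999271631240845 0.017249029363279194
```

```bash
for i in 1; do python3 drive.py '[-0.0016, 0.0012, 0, 0, 0, 0, -0.0017, 0.0011, 0, 0, 0, 0, 0, 0, 0, 0, 0, 0]' | grep -E "force"; python3 crank.py
python3 drive.py '[-0.0017, 0.001, 0, 0, 0, 0, -0.0017, 0.001, 0, 0, 0, 0, 0, 0, 0, 0, 0, 0]'| grep -E "force"; python3 crank.py; done
```

```text
contact_force: [-9.6, 13.2, 8.7]
grip_force: 40.0
r 0.0409 a -2.186 F vise 15.5 5.1 40.00164091587067 0.017067676864490074
contact_force: [-17.0, 22.6, 12.6]
grip_force: 40.0
r 0.041 a -2.144 F vise 26.8 9.3 40.004763007164 0.0170787121332235
```

```bash
python3 drive.py '[0, 0, 0, 0, 0, 0, 0, 0, 0, 0, 0, 0, 0, 0, 0, 0, 0, 0, 0, 0, 0, 0, 0, 0, 0, 0, 0, 0, 0, 0]' 0.06 20 | tail -3
python3 drive.py '[0, 0, -0.02, 0, 0, 0, 0, 0, -0.035, 0, 0, 0, 0, 0, -0.035, 0, 0, 0, 0, 0, -0.035, 0, 0, 0, 0, 0, -0.035, 0, 0, 0]'
python3 drive.py '[-0.0331, -0.0137, 0, 0, 0, 0, -0.0331, -0.0137, 0, 0, 0, 0, -0.0331, -0.0137, 0, 0, 0, 0, -0.0331, -0.0137, 0, 0, 0, 0, -0.0331, -0.0137, 0, 0, 0, 0, -0.0331, -0.0137, 0, 0, 0, 0, -0.0331, -0.0137, 0, 0, 0, 0]' >/dev/null
python3 drive.py '[-0.0331, -0.0137, 0, 0, 0, 0, -0.0331, -0.0137, 0, 0, 0, 0, -0.0331, -0.0137, 0, 0, 0, 0, -0.0331, -0.0137, 0, 0, 0, 0, -0.0331, -0.0137, 0, 0, 0, 0, -0.0331, -0.0137, 0, 0, 0, 0, -0.0331, -0.0137, 0, 0, 0, 0]' 
python3 drive.py '[0, 0, 0, 0, 0, -0.1, 0, 0, 0, 0, 0, -0.097, 0, 0, 0, 0, 0, 0, 0, 0, 0, 0, 0, 0]' >/dev/null
python3 go.py 0.495 -0.2823 0.072 2.080
python3 - <<'E'
from cell import robot, optics, readout
import cv2,numpy as np,pickle
d={n:optics.read_camera(n) for n in("top","scene","wrist")};pickle.dump(d,open("c2.pkl","wb"))
o=np.zeros((600,800,3),np.uint8)
o[:300,:540]=cv2.resize(d["top"]["image"][230:330,150:330],(540,300),interpolation=cv2.INTER_CUBIC)
o[300:,:400]=cv2.resize(d["wrist"]["image"],(400,300))
o[300:600,400:]=cv2.resize(d["scene"]["image"][150:300,190:390],(400,300),interpolation=cv2.INTER_CUBIC)
cv2.imwrite("pics/c2.png",o[:,:,::-1])
E
```

```text
contact_force: [1.0, -0.4, 0.2]
opening: 0.0457
grip_force: 0.0
time: 6.98
tool_pos: [0.539, 0.2175, 0.4069]
tool_rot: [-3.141, -0.0, 1.88]
contact_force: [1.3, 0.4, 0.7]
opening: 0.0601
grip_force: 0.0
time: 8.15
tool_pos: [0.4971, -0.284, 0.4053]
tool_rot: [3.141, 0.0, 1.88]
contact_force: [0.8, 0.6, -0.4]
opening: 0.0601
grip_force: 0.0
[ 0.0011 -0.0023  0.1741] [-0.     -0.0003 -0.0058]
```

View pics/c2.png

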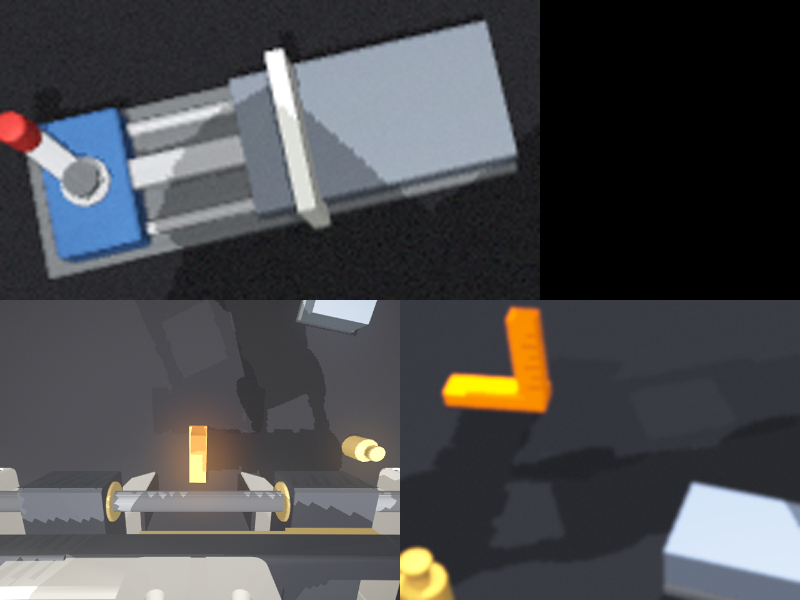

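The panel is now parallel to the ledge face and held by the jaw, with the knob swung past. In the wrist view the square is lined up with the tool at about (317,728/1.6).

```bash
python3 - <<'E'
import pickle
from h import *
d=pickle.load(open("c2.pkl","rb"));w=d["wrist"]
V=cv2.cvtColor(w["image"],cv2.COLOR_RGB2HSV)
m=mask(w,(8,90,90),(30,255,255),(290,160,345,300))
for r in range(196,296,6):
    x=np.where(m[r])[0]; print(r,x.min() if len(x) else None,x.max() if len(x) else None,V[r,316])
O=np.array([.4887,-.2710]);a=np.deg2rad(119.2);X=np.array([np.cos(a),np.sin(a)]);Y=np.array([-X[1],X[0]])
f=lambda x,y,z:[*(O+x*X+y*Y),z]
P=[f(0,.015,0),f(0,-.015,0),f(0,.015,.014),f(0,-.015,.014),f(0,.01,.1),f(0,-.01,.1),f(-.026,.01,.1),f(-.026,-.01,.1),f(-.1,.015,.014),f(-.1,-.015,.014)]
for n in("wrist","scene"): print(n,proj(d[n],P).round(1).tolist())
cv2.imwrite("pics/w2.png",cv2.resize(w["image"][190:310,270:370],(500,600),interpolation=cv2.INTER_CUBIC)[:,:,::-1])
E
```

```text
196 None None [  8  63 109]
202 302 334 [ 15 168 237]
208 302 343 [ 15 166 233]
214 302 344 [ 15 167 224]
220 302 344 [ 17 153 255]
226 302 344 [ 17 154 255]
232 302 344 [ 17 151 255]
238 300 344 [ 18 153 255]
244 301 344 [ 22 127 255]
250 297 344 [ 30  88 255]
256 296 344 [ 30  88 255]
262 295 344 [ 30  89 255]
268 297 344 [ 30  89 255]
274 300 335 [ 30  89 255]
280 302 333 [ 30  91 255]
286 302 333 [ 30  92 255]
292 303 329 [ 17 139 253]
wrist [[298.9, 202.4], [326.4, 202.3], [298.2, 204.2], [326.8, 204.0], [299.2, 218.8], [323.7, 218.7], [299.8, 249.6], [323.7, 249.4], [299.8, 293.2], [326.6, 293.0]]
scene [[263.4, 194.9], [260.3, 204.0], [262.7, 189.3], [259.6, 198.3], [257.3, 153.4], [255.0, 159.2], [243.7, 152.8], [241.1, 158.5], [214.3, 186.7], [210.0, 195.6]]
```

View pics/w2.png

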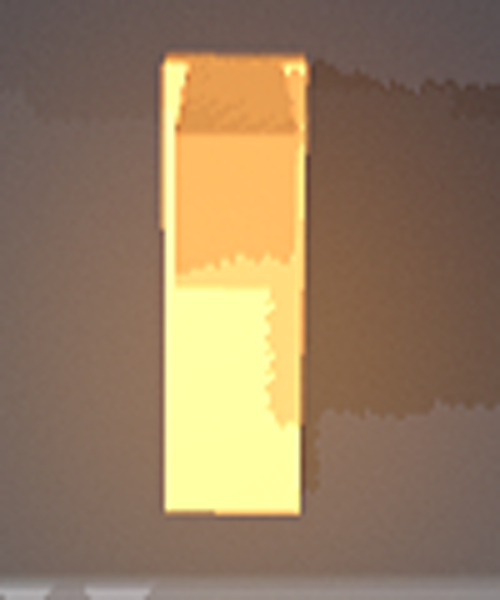

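The wrist crop shows the leg top's front edge at about y 216, x 305–329. That puts it roughly 2 mm off my top-view estimate. I split the difference and let the pads centre it.

```bash
python3 drive.py '[0.003, 0.001, 0.02, 0, 0, -0.006, 0, 0, 0.035, 0, 0, 0, 0, 0, 0.035, 0, 0, 0, 0, 0, 0.035, 0, 0, 0, 0, 0, 0.03, 0, 0, 0, 0, 0, 0.019, 0, 0, 0, 0, 0, 0, 0, 0, 0]' | grep -E "pos|force"
python3 drive.py '[0, 0, 0, 0, 0, 0, 0, 0, 0, 0, 0, 0, 0, 0, 0, 0, 0, 0, 0, 0, 0, 0, 0, 0, 0, 0, 0, 0, 0, 0, 0, 0, 0, 0, 0, 0, 0, 0, 0, 0, 0, 0]' 0.0 50
python3 drive.py '[0, 0, -0.01, 0, 0, 0, 0, 0, -0.03, 0, 0, 0, 0, 0, -0.03, 0, 0, 0, 0, 0, -0.03, 0, 0, 0, 0, 0, -0.02, 0, 0, 0, 0, 0, 0, 0, 0, 0]'
python3 - <<'E'
from cell import robot, optics, readout
import cv2,numpy as np,pickle
c=optics.read_camera("scene");w=optics.read_camera("wrist");pickle.dump((c,w),open("c3.pkl","wb"))
o=np.zeros((600,800,3),np.uint8);o[:300,:400]=cv2.resize(w["image"],(400,300));o[:300,400:]=cv2.resize(c["image"],(400,300))
o[300:,400:]=cv2.resize(c["image"][60:260,160:427],(400,300),interpolation=cv2.INTER_CUBIC);o[300:,:400]=cv2.resize(w["image"][190:310,240:400],(400,300),interpolation=cv2.INTER_CUBIC);cv2.imwrite("pics/c3.png",o[:,:,::-1])
E
python3 go.py 0.553 0.045 0.175 1.883
```

```text
tool_pos: [0.4962, -0.2775, 0.2272]
contact_force: [-0.6, 0.8, 0.1]
grip_force: 0.0
time: 9.8
tool_pos: [0.4972, -0.2788, 0.2318]
tool_rot: [3.141, 0.001, 2.084]
contact_force: [0.0, 0.6, 1.5]
opening: 0.0198
grip_force: 49.9
time: 10.3
tool_pos: [0.4978, -0.2791, 0.3564]
tool_rot: [3.138, 0.008, 2.084]
contact_force: [0.6, -0.8, -2.8]
opening: 0.0199
grip_force: 49.9
[0.2544 0.2076 0.0174] [0.0003 0.0004 0.2007]
```

View pics/c3.png

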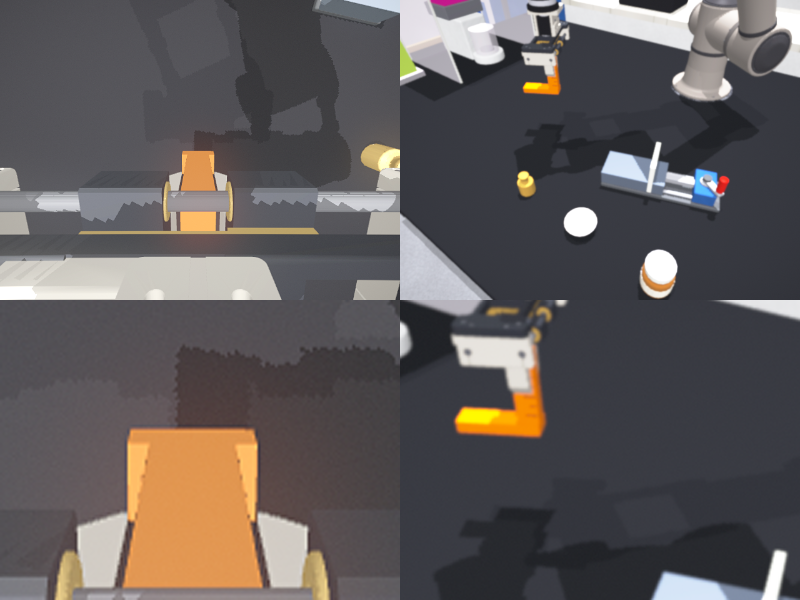

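The square hangs upright in the grip, with its leg between the pads and its foot level, and the bystanders are untouched. Next I turn it to the vise's heading.

```bash
python3 drive.py '[0, 0, 0, 0, 0, 0.1, 0, 0, 0, 0, 0, 0.1, 0, 0, 0, 0, 0, 0]' | grep rot
python3 go.py 0.5572 0.0426 0.19 1.883
python3 - <<'E'
import pickle
from h import *
from go import *
c,w=pickle.load(open("c3.pkl","rb"))
p=cast(w,[[291.5,242],[343,242]],.1246);t=np.array([.4978,-.2791]);a=2.084
X=np.array([np.cos(a),np.sin(a)]);Y=np.array([X[1],-X[0]])
for q in p: print("heel in tool x,y",(q[:2]-t)@X,(q[:2]-t)@Y)
d=pickle.load(open("c2.pkl","rb"))["top"]
f=lambda p,z:cast(d,np.array([150,230])+np.array(p)/3-.33,z)
r=f([(264,52),(284,48),(328,222),(307,228)],.095);print("panel",r.round(4).tolist())
u=np.array([-.307,.952]);v=np.array([-.952,-.307]);o=np.array([.5495,.0664])
for q in r: print("vise xy",((q[:2]-o)@u).round(4),((q[:2]-o)@v).round(4))
E
```

```text
tool_rot: [-3.139, -0.004, 1.88]
[0.2874 0.1553 0.0007] [-0.0025 -0.0038 -0.0028]
heel in tool x,y 0.012692095016155812 -0.013811035280481589
heel in tool x,y 0.012655986075129931 0.017463207599984563
panel [[0.5841, 0.089, 0.095], [0.5873, 0.0782, 0.095], [0.4935, 0.0442, 0.095], [0.4893, 0.0552, 0.095]]
vise xy 0.0109 -0.0399
vise xy -0.0004 -0.0396
vise xy -0.004 0.0601
vise xy 0.0078 0.0608
```

```bash
python3 drive.py '[0.015, 0.0081, 0, 0, 0, 0, 0.03, 0.0162, 0, 0, 0, 0, 0.03, 0.0162, 0, 0, 0, 0, 0.03, 0.0162, 0, 0, 0, 0, 0.03, 0.0162, 0, 0, 0, 0, 0.03, 0.0162, 0, 0, 0, 0, 0.03, 0.0162, 0, 0, 0, 0, 0.03, 0.0162, 0, 0, 0, 0]' | grep -E "pos|force"
python3 drive.py '[0.03, 0.0162, 0, 0, 0, 0, 0.02, 0.0108, 0, 0, 0, 0, 0.012, 0.0065, 0, 0, 0, 0, 0, 0, 0, 0, 0, 0, 0, 0, 0, 0, 0, 0]' | grep -E "pos|rot|force"
python3 go.py 0.5572 0.0426 0.122 1.883
python3 - <<'E'
from cell import robot, optics, readout
import cv2,numpy as np,pickle
c=optics.read_camera("scene");w=optics.read_camera("wrist");pickle.dump((c,w),open("c4.pkl","wb"))
o=np.zeros((600,800,3),np.uint8);o[:300,:400]=cv2.resize(w["image"][190:310,240:400],(400,300),interpolation=cv2.INTER_CUBIC)
o[:,400:]=cv2.resize(c["image"][120:330,300:440],(400,600),interpolation=cv2.INTER_CUBIC);cv2.imwrite("pics/c4.png",o[:,:,::-1])
E
```

```text
tool_pos: [0.5432, -0.0256, 0.3497]
contact_force: [1.3, 0.5, -1.9]
grip_force: 49.9
tool_pos: [0.5561, 0.0421, 0.3503]
tool_rot: [-3.14, -0.0, 1.887]
contact_force: [-0.5, 0.1, -2.7]
grip_force: 49.9
[0.0002 0.0013 0.0693] [-0.002  -0.0002  0.0036]
```

View pics/c4.png

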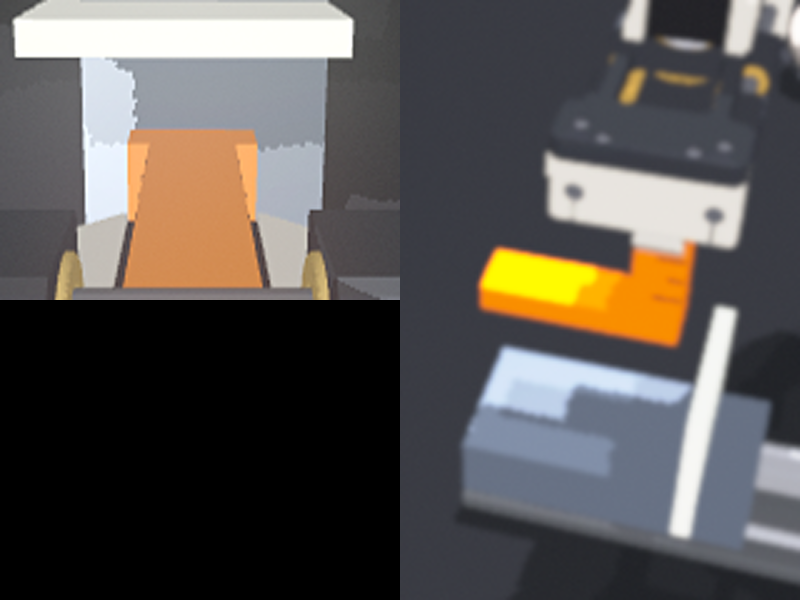

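The square hangs parallel above the ledge, roughly 12 mm short of the panel and centred. I'll lower it, then push it in with force feedback.

```bash
cat > f.py <<'E'
import numpy as np
from cell import robot, optics, readout
s=readout.observe();p=s["tool_pos"];u=np.array([-.307,.952]);v=np.array([-.952,-.307]);q=p[:2]-[.5495,.0664];f=s["contact_force"]
print("t",round(s["time"],2),"heel vise x %.4f y %.4f z-corner %.4f"%(q@u+.0127,q@v,p[2]-.2768),"F panel %.1f y %.1f z %.1f"%(f[:2]@u,f[:2]@v,f[2]),"rot",s["tool_rot"].round(4),"grip",round(s["grip_force"],1))
E
python3 drive.py '[0, 0.001, 0.015, 0, 0, 0.004, 0, 0, 0.025, 0, 0, 0, 0, 0, 0.015, 0, 0, 0, 0, 0, 0.008, 0, 0, 0, 0, 0, 0.004, 0, 0, 0, 0, 0, 0, 0, 0, 0]' >/dev/null; python3 f.py
python3 drive.py '[0, 0, 0.002, 0, 0, 0, 0, 0, 0, 0, 0, 0]' >/dev/null; python3 f.py
python3 drive.py '[0.003, 0, 0, 0, 0, 0, 0.003, 0, 0, 0, 0, 0, 0, 0, 0, 0, 0, 0]' >/dev/null; python3 f.py
```

```text
t 12.33 heel vise x -0.0134 y 0.0003 z-corner 0.0070 F panel -0.2 y -0.7 z -3.5 rot [-3.1406e+00 -3.0000e-04  1.8787e+00] grip 49.9
t 12.5 heel vise x -0.0129 y -0.0002 z-corner 0.0063 F panel -0.1 y -0.9 z -2.2 rot [3.1401e+00 5.0000e-04 1.8795e+00] grip 49.9
t 12.75 heel vise x -0.0059 y -0.0001 z-corner 0.0060 F panel -0.0 y 0.4 z -2.8 rot [ 3.1409e+00 -1.0000e-04  1.8803e+00] grip 49.9
```

```bash
python3 drive.py '[0, 0, 0.002, 0, 0, 0, 0, 0, 0.002, 0, 0, 0, 0, 0, 0, 0, 0, 0]' >/dev/null; python3 f.py
python3 drive.py '[0.002, 0, 0, 0, 0, 0, 0.002, 0, 0, 0, 0, 0, 0, 0, 0, 0, 0, 0]' >/dev/null; python3 f.py
python3 drive.py '[0.0015, 0, 0, 0, 0, 0, 0, 0, 0, 0, 0, 0]' >/dev/null; python3 f.py
```

```text
t 13.0 heel vise x -0.0065 y 0.0001 z-corner 0.0011 F panel 0.7 y -0.0 z -2.5 rot [-3.141e+00 -3.000e-04  1.880e+00] grip 49.9
t 13.25 heel vise x -0.0022 y -0.0000 z-corner 0.0015 F panel -0.1 y 0.5 z -2.3 rot [-3.1415e+00 -3.0000e-04  1.8800e+00] grip 49.9
t 13.42 heel vise x -0.0008 y -0.0000 z-corner 0.0016 F panel 0.1 y -0.4 z -2.8 rot [ 3.1415e+00 -2.0000e-04  1.8800e+00] grip 49.9
```

```bash
python3 drive.py '[0, 0, 0.001, 0, 0, 0, 0, 0, 0.0005, 0, 0, 0, 0, 0, 0, 0, 0, 0]' >/dev/null; python3 f.py
python3 drive.py '[0, 0, 0.0007, 0, 0, 0, 0, 0, 0, 0, 0, 0]' >/dev/null; python3 f.py
python3 drive.py '[0.001, 0, 0, 0, 0, 0, 0, 0, 0, 0, 0, 0]' >/dev/null; python3 f.py
```

```text
t 13.67 heel vise x -0.0011 y -0.0000 z-corner 0.0001 F panel 0.3 y 0.0 z -1.9 rot [ 3.1414e+00 -1.0000e-04  1.8798e+00] grip 49.9
t 13.83 heel vise x -0.0010 y -0.0000 z-corner 0.0001 F panel 1.4 y 2.0 z 3.6 rot [3.1411e+00 1.0000e-04 1.8799e+00] grip 49.9
t 14.0 heel vise x -0.0005 y -0.0000 z-corner 0.0001 F panel -3.3 y 2.6 z 6.3 rot [3.1408e+00 1.6000e-03 1.8800e+00] grip 49.9
```

```bash
python3 drive.py '[0.001, 0, 0, 0, 0, 0, 0, 0, 0, 0, 0, 0]' >/dev/null; python3 f.py
python3 drive.py '[0.0007, 0, 0.0004, 0, 0, 0, 0, 0, 0, 0, 0, 0]' >/dev/null; python3 f.py
```

```text
t 14.17 heel vise x 0.0002 y -0.0002 z-corner 0.0000 F panel -4.1 y 2.7 z 5.0 rot [3.1401e+00 1.9000e-03 1.8799e+00] grip 49.9
t 14.33 heel vise x 0.0006 y -0.0002 z-corner 0.0001 F panel -5.7 y 3.1 z 7.6 rot [3.1398e+00 2.9000e-03 1.8801e+00] grip 49.9
```

```bash
python3 drive.py '[0.001, 0, 0, 0, 0, 0, 0, 0, 0, 0, 0, 0]' >/dev/null; python3 f.py
python3 drive.py '[0.001, 0, 0, 0, 0, 0, 0, 0, 0, 0, 0, 0]' >/dev/null; python3 f.py
python3 drive.py '[0.001, 0, 0, 0, 0, 0, 0, 0, 0, 0, 0, 0]' >/dev/null; python3 f.py
```

```text
t 14.5 heel vise x 0.0015 y -0.0004 z-corner 0.0001 F panel -5.6 y 3.5 z 7.3 rot [3.139e+00 3.100e-03 1.880e+00] grip 49.9
t 14.67 heel vise x 0.0019 y -0.0004 z-corner 0.0001 F panel -9.5 y 3.1 z 7.3 rot [3.139  0.0046 1.8802] grip 49.9
t 14.83 heel vise x 0.0025 y -0.0004 z-corner 0.0001 F panel -12.3 y 3.0 z 7.6 rot [3.1389 0.0055 1.8804] grip 49.9
```

```bash
python3 drive.py '[0, 0, 0.0008, 0, 0, 0, 0, 0, 0, 0, 0, 0]' >/dev/null; python3 f.py
python3 drive.py '[0, 0, 0.0006, 0, 0, 0, 0, 0, 0, 0, 0, 0]' >/dev/null; python3 f.py
python3 - <<'E'
from cell import robot, optics, readout
import cv2,numpy as np,pickle
c=optics.read_camera("scene");w=optics.read_camera("wrist");t=optics.read_camera("top");pickle.dump((c,w,t),open("c5.pkl","wb"))
o=np.zeros((600,800,3),np.uint8);o[:300,:400]=cv2.resize(w["image"][190:310,240:400],(400,300),interpolation=cv2.INTER_CUBIC)
o[300:,:400]=cv2.resize(t["image"][220:340,150:310],(400,300),interpolation=cv2.INTER_CUBIC)
o[:,400:]=cv2.resize(c["image"][170:330,310:417],(400,600),interpolation=cv2.INTER_CUBIC);cv2.imwrite("pics/c5.png",o[:,:,::-1])
E
```

```text
t 15.0 heel vise x 0.0025 y -0.0004 z-corner 0.0001 F panel -11.3 y 5.3 z 11.8 rot [3.1386 0.0055 1.8803] grip 49.9
t 15.17 heel vise x 0.0025 y -0.0003 z-corner 0.0001 F panel -10.3 y 5.6 z 17.1 rot [3.1383 0.0057 1.8804] grip 49.9
```

View pics/c5.png

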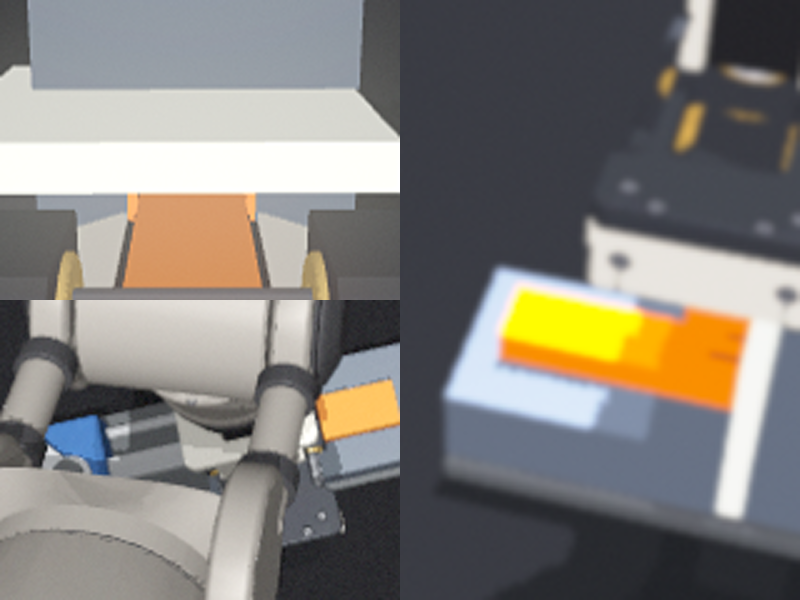

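The picture shows the foot flat on the ledge and the leg's face meeting the panel with no visible gap, with the panel parallel and upright. One last small trim, then settle and hand in.

```bash
python3 drive.py '[0.001, -0.0007, -0.0003, 0, 0, 0, 0, 0, 0, 0, 0, 0, 0, 0, 0, 0, 0, 0]' >/dev/null; python3 f.py
python3 drive.py '[0, 0, 0, 0, 0, 0, 0, 0, 0, 0, 0, 0, 0, 0, 0, 0, 0, 0, 0, 0, 0, 0, 0, 0, 0, 0, 0, 0, 0, 0, 0, 0, 0, 0, 0, 0, 0, 0, 0, 0, 0, 0, 0, 0, 0, 0, 0, 0]' >/dev/null; python3 f.py
```

```text
t 15.57 heel vise x 0.0030 y -0.0000 z-corner 0.0001 F panel -15.0 y 4.0 z 12.4 rot [3.1369 0.007  1.8804] grip 49.9
t 16.23 heel vise x 0.0029 y -0.0000 z-corner 0.0001 F panel -13.3 y 4.2 z 12.2 rot [3.137  0.0069 1.8804] grip 49.9
```

```bash
python3 -c "
from cell import robot, optics, readout
print(robot.hand_in())"
```

```text
the job is handed in; nothing more can be done
None
```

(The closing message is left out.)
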